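# Load a keyed refill cartridge into the washer's dosing dock

### The arm

A 6-joint arm with a two-finger parallel gripper is mounted at the origin on the work surface. World frame = base frame: x ahead of the robot, y to its left, z up, the work surface at z = 0. Lengths are in mm, angles in rad, forces in N, time in s.
With the tool pointing down it reaches from about 350 to 875 mm from the base axis. Payload 4.2 kg.
Tool frame: the origin (TCP) lies midway between the tips of the shut fingers; the grasp point (between the pads) lies 19 mm behind it; z points along the fingers, y is the line along which they close (so a half turn about z gives the same grasp; the last joint's range is limited). The gripper opens to 85 mm and grips with 20 to 120 N. Pads are 22 mm wide; open, the fingers measure 114 mm over their backs; the gripper's body (76 mm by 85 mm) begins 54 mm behind the grasp point. The pads swing forward as they close: fully open they stand 13 mm farther back than shut.
Start: joints at [0.259, 0.385, 0.008, 0, -1.194, -0.259], TCP at [624.979, 0.025, 231.312] pointing down, gripper open.
Joint ranges: [-3.14, 3.14], [-1.21, 2.06], [-1.07, 1.41], [-3.16, 2.05], [-2.99, -0.16], [-3.1, 3.1]. Speed limits (rad/s): [2.79, 2.79, 3.14, 3.14, 3.14, 3.14].

### API

Orientations are given as a unit quaternion [x, y, z, w].
In Python, from bench import * gives the robot as it stands.
- The arm moves only by the tool drive_tool, never from a script. Its argument "plan" is a list that holds one entry, the list of rows, each a list of 5 numbers: the closure, from -1 (fully open) to 1 (shut), then the shift along the world's x, y, z in mm, then the turn about the world's z in degrees. A call has 1 to 20 rows; each row shifts and turns the commanded pose from where the row before left it; what a row does not reach is not made up. A row lasts 1/12 s, in which the tool goes at most 41.7 mm and 7.16 degrees, less where a joint would pass 70% of its speed; a pose out of reach is approached as far as the arm can. A call is refused whole if a number of a shift passes 41.7 or a number of a turn 7.16, either way. A call with a gripper value outside its range is refused whole. The fingers move at their own pace and stop on an object; the grip force is fixed at half the most. Time passes only in rows, so rows that do not move let the fingers close. It gives the time, the measured TCP pose, the force, the opening and the grip force at its end, in the units of the state.
- read_state(): the state, without advancing time (a new reading comes with each control period).
- get_image(name): name is "scene" or "side" or "wrist"; returns (picture, depth): 384x512x3 uint8, red, green, blue; 384x512 float32, mm along the optical axis (not along the pixel's ray), 0 where there is no reading.
- camera_model(name): a dict with "fx", "fy", "cx", "cy" (pixels), "R" (3x3) and "t" (3): a world point X has camera coordinates R X + t; the wrist camera has in their place "mount" (4x4, takes a point from camera to tool coordinates, whose origin is the TCP and whose axes are the flange's). Camera axes: x right, y down, z forward; pixel columns grow to the right and rows downward; lengths in mm; the calibration is good to about 2 mm. The wrist camera is an equidistant fisheye: a pixel r from the principal point sees the ray r / f radians off the axis. A picture is of the moment at which its call begins: read the wrist's pose just before it. camera_model takes no time and is no camera call.
- job_done(): hands the job in; it is judged then, once.
The state is a dict: "clock": time; "joints": joint angles; "joint_vel": joint speeds; "joint_efforts": joint torques, N m; "position": TCP position; "ee_rot": TCP orientation; "contact_force": force on the tool from outside, world axes, zero at the start; "wrist_torque": the same for the moment, N m; "gripper_width": finger opening in mm; "grasp_force": force on a finger pad.
Only numpy, scipy, OpenCV 4.12 (cv2) and the standard library are available. Lean on these libraries where they do the work, as an engineer would, in place of code of your own. Each camera call takes 0.05 s, during which the arm holds its last target. There are 200 camera calls.

### The job

Load the refill cartridge into the dosing dock: slide the keeper back so that the bar is free, swing the bar aside, then turn the cartridge so that its rib matches the notch of the well and seat it upright and fully home. Swing the bar fully back over the cartridge and slide the keeper fully home so that the bar is locked again. Leave the tub, the spray bottle, the iron and the brush where they are.

Things in the scene. Friction and masses are not known exactly. Their poses are not given: they have to be found in the camera images.
- dock: Dosing dock, white and grey plastic, fixed to the worktop. Origin on the worktop under the centre of its round well; at yaw 0 its -x side faces the robot. Base plate 8 mm thick, dock x -160 to 115, y +-65 mm. A block (x -155 to -70, y +-25, top z 68 mm) carries the keeper; a column of diameter 26 mm at x 85, y 0 (top with the bar's hub z 91 mm) carries the bar.
- well (a point): Centre of the well's floor, 8 mm above the worktop; axes as the dock's. Round well: inner radius 30.5 mm, outer radius 37 mm, rim at z = 36 mm (28 mm deep).
- notch (a point): The notch in the well's wall: this point lies mid notch at rim height, on the dock's -y side, 37 mm from the well's axis. The notch is a slot 15 mm wide, open at the top and outward, as deep as the well, between two cheeks that reach to dock y = -45 mm.
- bar (a joint): Angle of the steel swing bar about its column. 0 = closed: along the dock's x axis over the well, from the column to x = -85 mm. Grows as the free end swings to the dock's +y side (clockwise from above); stop at 1.5, wide open. Stays where left; under 1 N at the post moves it. 170 x 16 x 8 mm, underside z 81 mm, 4 mm over a seated cartridge. The keeper, when home, blocks it (0.03 rad play).
- keeper_tab (a point): Point on the keeper's upright black grip tab, central, 4 mm below its top (z = 112 mm). Tab: 18 mm along dock x, 12 mm along y, z 76 to 116 mm; at dock x = -108 mm when home. The steel blocking block on the same slide is at dock x -90 to -70 (home), y 11 to 25 mm, up to z = 92 mm.
- cartridge: Refill cartridge, upright and loose, 69 mm tall, 140 to 260 g. Origin: centre of its underside. White round body, radius 28 mm, 45 mm high, lower edge chamfered 3 mm, with one 10 mm wide rib down its side along its own +x, out to 37 mm from the axis. Grey round cap on top, diameter 32 mm, 45 to 69 mm up, to grip by. Seated: underside on the well's floor, its +x along dock -y.
- tub: Bystander: white round jar with a lid, diameter 54 mm, 70 mm tall, no rib; origin at the centre of its underside. May have changed places with the cartridge.
- bar_hinge (a point): Point on the bar's vertical turning axis, at the bar's mid height (z = 85 mm).
- bar_post (a point): Point on the axis of the round black grip post that stands up from the bar, 8 mm below the post's top (z = 112 mm). Post: diameter 14 mm, from z = 89 to 120 mm, 115 mm from the bar's turning axis (over dock x = -30 mm when closed). It turns with the bar; take it from above or push it.
- keeper (a joint): Travel of the sliding keeper along the dock's -x direction (m). 0 = home: its steel block stands beside the bar's free end on the +y side and blocks it. Grows as the keeper is drawn away from the well; stop at 0.030, free of the bar beyond about 0.016. About 2 N moves it and it stays where it is left.
- rib (a point): Outer face of the cartridge's rib, 37 mm from its axis along its own +x, 23 mm above its underside.
- brush: Bystander: wooden brush 160 mm long, lying flat; origin near its middle, underside.
- spray: Bystander: blue spray bottle, diameter 76 mm, 255 mm tall; origin at the centre of its underside.
- iron: Bystander: iron standing on its heel, about 100 x 115 mm, 250 mm tall; origin at the centre of its underside.
Things that resemble listed ones, but are neither listed nor needed, are in the scene too. What is shaped like the cartridge but pink is not meant.

How it is judged:
By the outcome, as a careful person would: the job done as asked, in the order asked, and still so for the second after the job is handed in, with the robot touching nothing.
It also fails if it takes over 72 s, if anything falls off the work surface, if the arm or the gripper's body presses on something with over 40 N, if the wrist force passes 120 N, or if a joint passes its speed limit or range.

## Working session

There is one attempt and no reset: what is moved stays moved. The work goes in short steps, Python scripts to look and compute and a tool call to move; the robot and the scene stay as the last step left them, time stands still between calls to the robot, and variables do not carry over. Pictures are saved under pics/ and viewed, at most 10 in all, crops included, and the job is handed in when it is done.

Besides the shell and the picture viewer there is one more tool, called after "Call:" as name(argument=value, ...) on one line, values as JSON. drive_tool: Moves the arm, as the interface text tells. Its arguments: {"type":"object","properties":{"plan":{"type":"array"}},"required":["plan"]}

```bash
mkdir -p pics; ls; cat > h.py <<'E'
from bench import *
import numpy as np, cv2
def P(name,u,v,d):
    c=camera_model(name); X=np.array([(u-c['cx'])/c['fx']*d,(v-c['cy'])/c['fy']*d,d])
    return np.array(c['R']).T@(X-np.array(c['t']))
E
python3 - <<'E'
from h import *
for n in ('scene','side'):
    p,d=get_image(n); np.save(f'pics/{n}_d.npy',d); np.save(f'pics/{n}.npy',p)
    cv2.imwrite(f'pics/{n}0.png',cv2.resize(p[:,:,::-1],(800,600),interpolation=cv2.INTER_CUBIC))
    c=camera_model(n); print(n,c)
print(read_state())
E
```

```text
pics
scene {'fx': 354.183608664365, 'fy': 354.183608664365, 'cx': 257.81543048825023, 'cy': 188.68227291233111, 'R': array([[-0.56324292,  0.8261628 , -0.01457539],
       [ 0.52840947,  0.346574  , -0.77502896],
       [-0.63524865, -0.44423135, -0.6317576 ]]), 't': array([ 365.18879001, -233.70669608, 1466.50274298])}
side {'fx': 436.75682889300344, 'fy': 436.75682889300344, 'cx': 254.3892666809385, 'cy': 193.5718466458814, 'R': array([[ 0.69169231, -0.72195655, -0.01845251],
       [-0.51724742, -0.4774098 , -0.71030627],
       [ 0.50400085,  0.50085789, -0.70365085]]), 't': array([-446.15823284,  348.10059677, 1239.97544487])}
{'clock': 0.1, 'joints': array([ 2.58621216e-01,  3.85455410e-01,  6.73790126e-03, -4.29992838e-04,
       -1.19402011e+00, -2.58593201e-01]), 'joint_vel': array([ 0.00044341,  0.00170435,  0.00376886,  0.00201056, -0.00077125,
       -0.00023896]), 'joint_efforts': array([-2.41840362e-04, -3.93318665e+01,  1.88929778e+01,  4.19793829e+00,
       -2.58899068e-03, -3.31562532e-06]), 'position': array([6.24460659e+02, 2.43343469e-02, 2.30336745e+02]), 'ee_rot': array([-7.07060266e-01,  7.07152599e-01,  6.60749157e-04, -7.38578725e-04]), 'contact_force': array([-0.71072251,  0.52060419,  0.37997646]), 'wrist_torque': array([-0.0460574 , -0.03969951,  0.01910572]), 'grasp_force': 0.0, 'gripper_width': 85.1052337063878}
```

View pics/scene0.png

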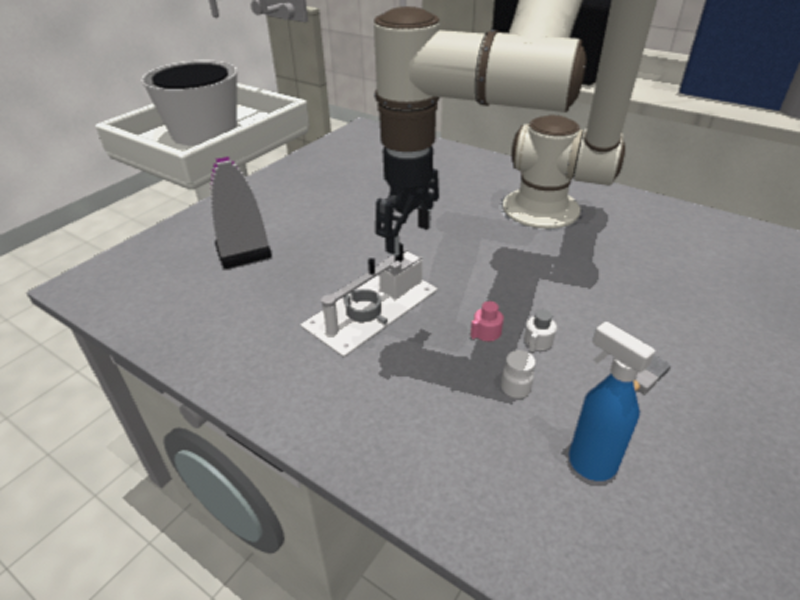

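View pics/side0.png

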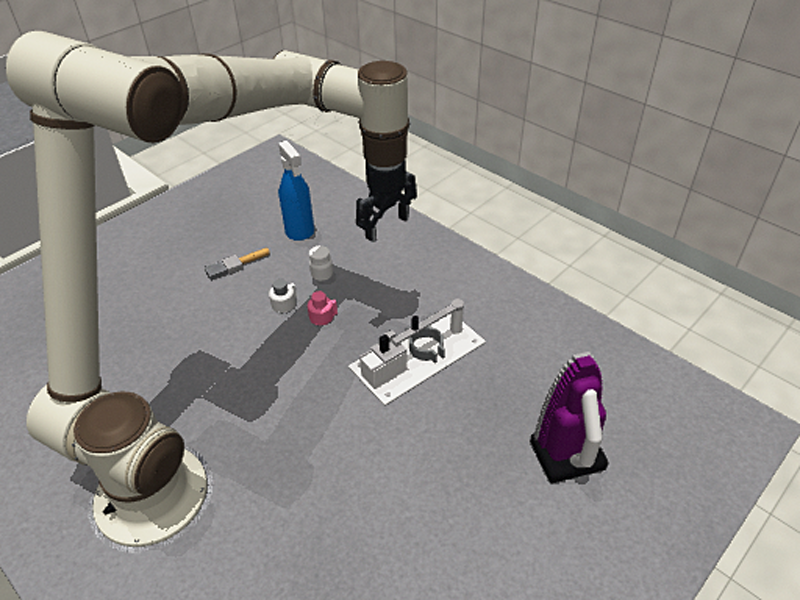

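Scene view: the cartridge (grey cap, rib) is at about (540,330), the tub at (518,375), and the dock around (365,300) with the tab at (400,255), post (372,267) and column (330,310). Side view: cartridge (283,297), tab (384,343), post (415,322), column (458,310). Next are enlarged crops.

```bash
python3 - <<'E'
from h import *
s=np.load('pics/scene.npy');t=np.load('pics/side.npy')
def cr(p,x,y): return cv2.resize(p[y:y+75,x:x+100],(400,300),interpolation=cv2.INTER_CUBIC)
cv2.imwrite('pics/crop.png',np.vstack([np.hstack([cr(s,187,155),cr(s,295,185)]),np.hstack([cr(t,217,185),cr(t,150,150)])])[:,:,::-1])
E
```

```text
(no output)
```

View pics/crop.png

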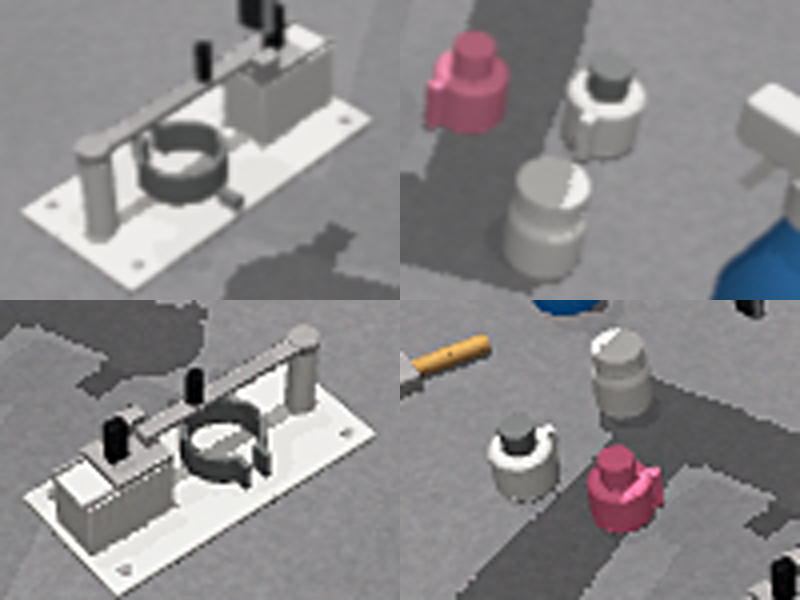

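```bash
cat >> h.py <<'E'
def ray(n,u,v):
    c=camera_model(n);R=np.array(c['R']);o=-R.T@np.array(c['t']);d=R.T@np.array([(u-c['cx'])/c['fx'],(v-c['cy'])/c['fy'],1]);return o,d
def onz(n,u,v,z):
    o,d=ray(n,u,v);return o+d*(z-o[2])/d[2]
def tri(a,b):
    (o1,d1),(o2,d2)=ray('scene',*a),ray('side',*b)
    s=np.linalg.lstsq(np.stack([d1,-d2],1),o2-o1,rcond=None)[0];p,q=o1+s[0]*d1,o2+s[1]*d2
    return (p+q)/2,np.linalg.norm(p-q)
E
python3 - <<'E'
from h import *
np.set_printoptions(precision=1,suppress=True)
S=lambda x,y:(187+x/4-.4,155+y/4-.4)
C=lambda x,y:(295+x/4-.4,185+y/4-.4)
T=lambda x,y:(217+x/4-.4,185+y/4-.4)
D=lambda x,y:(150+x/4-.4,150+y/4-.4)
for k,a,b,z in [('hub',S(92,148),T(303,33),91),('post',S(204,43),T(195,70),120),('tab',S(279,8),T(116,120),116),('cap',C(212,62),D(118,122),69),('ribtop',C(185,113),D(147,131),45)]:
    print(k,*tri(a,b),onz('scene',*a,z),onz('side',*b,z))
for k,a in [('plate L',S(22,210)),('B',S(135,290)),('R',S(370,120))]: print(k,onz('scene',*a,8))
for k,a in [('plate L',T(25,197)),('B',T(118,294)),('R',T(375,133))]: print(k,onz('side',*a,8))
# depth-based cloud: cartridge cap and body, dock
for n in('scene','side'):
    d=np.load(f'pics/{n}_d.npy');v,u=np.mgrid[:384,:512];o,r=ray(n,0,0)
    c=camera_model(n);X=np.stack([(u-c['cx'])/c['fx']*d,(v-c['cy'])/c['fy']*d,d],-1);W=(X-np.array(c['t']))@np.array(c['R'])
    np.save(f'pics/{n}_W.npy',W)
    cap=tri(C(212,62),D(118,122))[0]
    m=(np.hypot(*(W[...,:2]-cap[:2]).transpose(2,0,1))<55)&(d>0)
    a=W[m&(W[...,2]>63)];b=W[m&(abs(W[...,2]-44)<4)]
    rr=W[m&(W[...,2]>10)&(W[...,2]<48)]; far=rr[np.hypot(*(rr[:,:2]-cap[:2]).T)>31.5]
    print(n,'cap',a.mean(0),a.min(0),a.max(0),len(a),'rib',far.mean(0),len(far),np.degrees(np.arctan2(*(far.mean(0)-cap)[1::-1])))
    m=(W[...,2]>87)&(W[...,2]<97)&(d>0)&(np.hypot(*(W[...,:2]-np.array([650,-0])).transpose(2,0,1))<400)
E
```

```text
hub [ 684.5 -142.1   90.7] 4.340622639910182 [ 686.1 -143.6   91. ] [ 682.6 -140.8   91. ]
post [ 568.8 -125.6  122.3] 2.2468112894882544 [ 567.  -128.5  120. ] [ 569.8 -123.2  120. ]
tab [ 491.5 -111.5  115.7] 1.4375460391974721 [ 491.3 -110.7  116. ] [ 491.7 -112.3  116. ]
cap [477.8 201.8  72.3] 2.5742820688944037 [475.3 199.9  69. ] [479.4 206.4  69. ]
ribtop [505.9 199.3  43. ] 5.9302669971301105 [510.8 198.1  45. ] [503.7 200.6  45. ]
plate L [ 702.4 -212.2    8. ]
B [721.8 -82.9   8. ]
R [456.8 -43.8   8. ]
plate L [447.7 -45.5   8. ]
B [ 429.6 -170.7    8. ]
R [ 698.4 -211.8    8. ]
scene cap [490.9 175.8 423.4] [448.5 154.   63.2] [524.9 215.5 593.5] 247 rib [513.6 200.8  29. ] 36 -1.643254464968644
side cap [472.2 199.2  69.8] [457.2 184.8  64.3] [488.1 220.   75.3] 55 rib [459.3 192.   25.9] 31 -152.0170940266614
```

```bash
cat >> h.py <<'E'
from scipy.spatial.transform import Rotation as Ro
def wshot(tag,scale=None):
    s=read_state();p,d=get_image('wrist');np.savez(f'pics/w{tag}.npz',p=p,d=d,pos=s['position'],q=s['ee_rot'])
    cv2.imwrite(f'pics/w{tag}.png',cv2.resize(p[:,:,::-1],(800,600),interpolation=cv2.INTER_CUBIC));return s
def wray(tag,u,v):
    f=np.load(f'pics/w{tag}.npz');c=camera_model('wrist');x=np.array([u-c['cx'],v-c['cy']]);r=np.hypot(*x);th=r/c['fx']
    dc=np.r_[x/r*np.sin(th),np.cos(th)];M=np.array(c['mount']);R=Ro.from_quat(f['q']).as_matrix()
    return f['pos']+R@M[:3,3],R@M[:3,:3]@dc
def wz(tag,u,v,z):
    o,d=wray(tag,u,v);return o+d*(z-o[2])/d[2]
def rays_tri(rs):
    A=np.zeros((3,3));b=np.zeros(3)
    for o,d in rs:
        d=d/np.linalg.norm(d);Q=np.eye(3)-np.outer(d,d);A+=Q;b+=Q@o
    X=np.linalg.solve(A,b);return X,[np.linalg.norm(np.cross(X-o,d/np.linalg.norm(d))) for o,d in rs]
def wpix(tag,X):
    f=np.load(f'pics/w{tag}.npz');c=camera_model('wrist');M=np.array(c['mount']);R=Ro.from_quat(f['q']).as_matrix()
    p=M[:3,:3].T@(R.T@(np.array(X)-f['pos'])-M[:3,3]);th=np.arctan2(np.hypot(p[0],p[1]),p[2]);k=p[:2]/np.hypot(*p[:2])
    return np.array([c['cx'],c['cy']])+c['fx']*th*k
E
python3 - <<'E'
from h import *
wshot('0');print(camera_model('wrist'))
for X in [(568,-126,120),(491,-112,116),(477,202,69),(684,-142,91)]: print(X,wpix('0',X)*1.5625)
E
```

```text
{'fx': 297.3186396354542, 'fy': 297.3186396354542, 'cx': 256.3112635971359, 'cy': 189.89484809422513, 'mount': array([[-5.69272845e-04, -9.58626864e-01, -2.84665085e-01,
         7.22941933e+01],
       [ 9.99999199e-01, -8.67524640e-04,  9.21644591e-04,
        -1.49552913e-01],
       [-1.13046724e-03, -2.84664333e-01,  9.58626590e-01,
        -1.43298118e+02],
       [ 0.00000000e+00,  0.00000000e+00,  0.00000000e+00,
         1.00000000e+00]])}
(568, -126, 120) [503.48285174  69.27170034]
(491, -112, 116) [626.24312295 107.31462236]
(477, 202, 69) [565.66869949 494.30514137]
(684, -142, 91) [301.40574733  53.81011355]
```

View pics/w0.png

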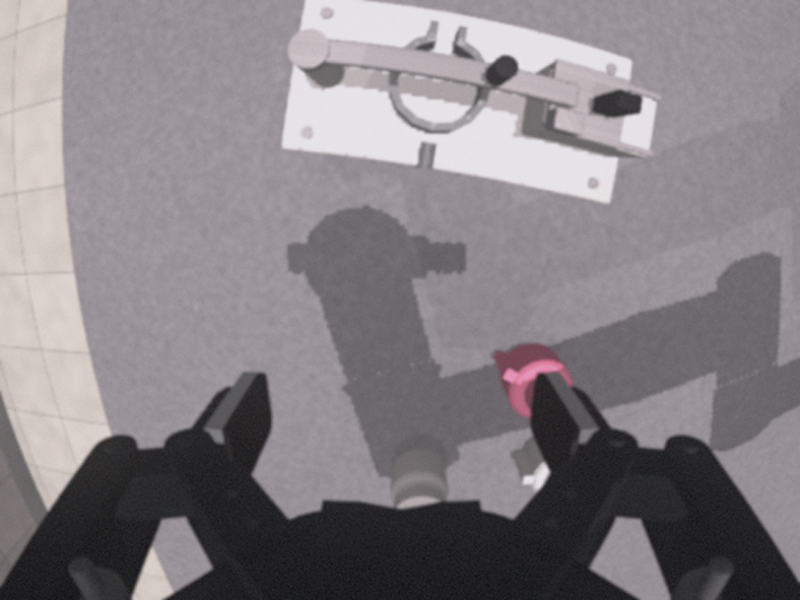

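```bash
python3 - <<'E'
from h import *
np.set_printoptions(precision=1,suppress=True)
S=lambda x,y:ray('scene',187+x/4-.4,155+y/4-.4)
T=lambda x,y:ray('side',217+x/4-.4,185+y/4-.4)
W=lambda x,y:wray('0',x/1.5625-.2,y/1.5625-.2)
def z(r,h): return r[0]+r[1]*(h-r[0][2])/r[1][2]
for k,a,b,c,h in [('hub',S(92,148),T(303,33),W(309,49),91),('post',S(204,43),T(195,70),W(508,63),120),('tab',S(279,8),T(116,120),W(628,101),116)]:
    print(k,*rays_tri([a,b,c]),'wrist@h',z(c,h))
for p in [(305,0),(283,149),(610,203),(632,60)]: print('corner',z(W(*p),8))
for p in [(388,80),(437,133),(490,85)]: print('ring',z(W(*p),36))
for p in [(433,22),(464,30)]: print('cheek ends',z(W(*p),36))
print('pin',z(W(430,143),30),z(W(427,167),8))
E
```

```text
hub [ 682.  -143.9   90.6] [np.float64(3.098580892581021), np.float64(2.8225069716206637), np.float64(2.74071703971109)] wrist@h [ 679.5 -145.    91. ]
post [ 567.3 -127.4  123. ] [np.float64(1.9514646352805693), np.float64(1.9037158827086684), np.float64(2.1342121187547667)] wrist@h [ 565.6 -130.   120. ]
tab [ 490.5 -113.5  116.3] [np.float64(2.3590189077415253), np.float64(1.0531106377316142), np.float64(2.614558962749041)] wrist@h [ 490.  -116.2  116. ]
corner [ 699.6 -209.6    8. ]
corner [716.8 -85.8   8. ]
corner [447.8 -45.9   8. ]
corner [ 428.9 -171.7    8. ]
ring [ 632.9 -133.3   36. ]
ring [597.9 -94.3  36. ]
ring [ 559.5 -131.4   36. ]
cheek ends [ 600.6 -178.3   36. ]
cheek ends [ 578.2 -172.9   36. ]
pin [602.5 -87.2  30. ] [603.4 -69.2   8. ]
```

The wrist view shows the hub at (309,49), post (508,63), tab (628,101) and ring (388–490, 133); all agree with the other cameras. The dock origin is about (597,-131) and its yaw about -8.4°. I'll move over the keeper tab.

Call:
drive_tool(plan=[[[0.2,-11.2,-9.5,-3,6.8],[0.2,-11.2,-9.5,-3,6.8],[0.2,-11.2,-9.5,-3,6.8],[0.2,-11.2,-9.5,-3,6.8],[0.2,-11.2,-9.5,-3,6.8],[0.2,-11.2,-9.5,-3,6.8],[0.2,-11.2,-9.5,-3,6.8],[0.2,-11.2,-9.5,-3,6.8],[0.2,-11.2,-9.5,-3,6.8],[0.2,-11.2,-9.5,-3,6.8],[0.2,-11.2,-9.5,-3,6.8],[0.2,-11.2,-9.5,-3,6.8],[0.2,0,0,0,0],[0.2,0,0,0,0]]])

```text
clock: 1.32
position: [490.2, -114.3, 195.3]
ee_rot: [0.997, -0.075, -0.0, 0.0]
contact_force: [-0.4, 0.3, -0.0]
gripper_width: 33.9
grasp_force: 0.0
```

```bash
python3 - <<'E'
from h import *
s=wshot('1');print(s['clock'],s['position'],Ro.from_quat(s['ee_rot']).as_matrix().round(3).tolist(),s['gripper_width'],s['joints'])
E
```

```text
1.3167 [ 490.16932919 -114.29882735  195.26926291] [[0.989, -0.149, -0.0], [-0.149, -0.989, -0.0], [-0.0, 0.0, -1.0]] 33.88275617578715 [ 9.39945735e-02  2.09622688e-01 -3.39529856e-01 -1.06580884e-06
 -1.02182532e+00  1.32753230e+00]
```

View pics/w1.png

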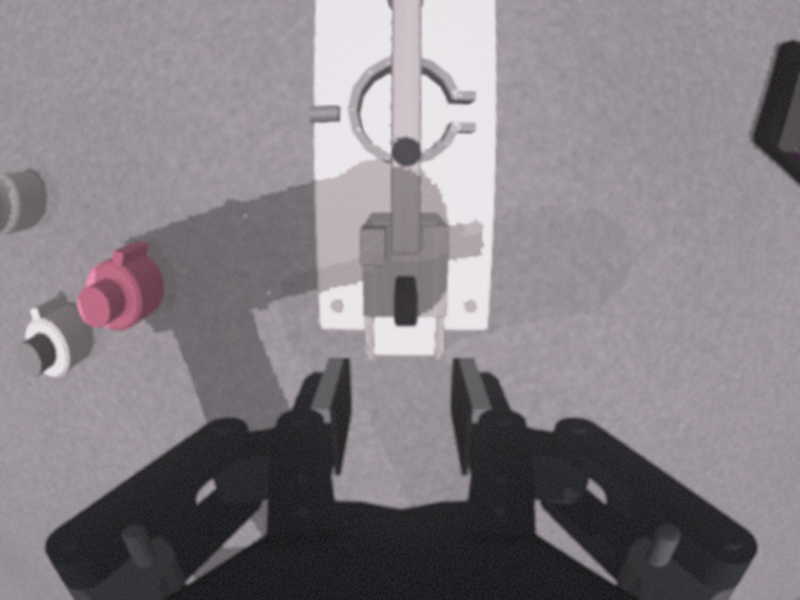

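```bash
python3 - <<'E'
from h import *
np.set_printoptions(precision=1,suppress=True)
yaw=np.radians(-8.5);R=np.array([[np.cos(yaw),-np.sin(yaw)],[np.sin(yaw),np.cos(yaw)]])
W=lambda x,y,z:wz('1',x/1.5625-.2,y/1.5625-.2,z)
print('nadir',wpix('1',wz('1',256,190,0)*0+np.r_[wray('1',256,190)[0][:2]+.01,0])*1.5625)
print('pred tab',wpix('1',(490.5,-114,116))*1.5625)
print('tab top far edge',W(405,325,116),W(396,325,116),W(416,325,116),'post',W(405,148,120))
for p in [(349,110),(405,57),(405,165)]: print('ring',W(*p,36))
print('cheek',W(475,97,36),W(475,127,36))
print('corner',W(322,328,8),W(488,328,8))
print('bar end',W(392,252,89),W(419,252,89))
print('pin top',W(316,113,30))
# cartridge
for c in [(477,202,69)]: print('cap',wpix('1',c)*1.5625, W(35,357,69))
print('rib top', W(36,313,45))
E
```

```text
nadir [400.5 162.1]
pred tab [400.1 307.9]
tab top far edge [ 481.3 -115.   116. ] [ 481.9 -110.4  116. ] [ 480.4 -120.5  116. ] post [ 568.3 -127.9  120. ]
ring [601.2 -97.4  36. ]
ring [ 630.6 -138.1   36. ]
ring [ 559.8 -127.4   36. ]
cheek [ 598.3 -178.7   36. ] [ 578.5 -175.8   36. ]
corner [449.  -46.9   8. ] [ 429.9 -172.8    8. ]
bar end [ 514.4 -113.    89. ] [ 512.3 -127.6   89. ]
pin top [604.1 -75.   30. ]
cap [ 26.5 357.2] [476.5 190.7  69. ]
rib top [507.7 197.2  45. ]
```

Call:
drive_tool(plan=[[[0.2,0,-0.4,-25,0],[0.2,0,-0.4,-25,0],[0.2,0,-0.4,-25,0],[0.2,0,-0.3,-24,0],[0.2,0,0,0,0],[1,0,0,0,0],[1,0,0,0,0],[1,0,0,0,0],[1,0,0,0,0],[1,0,0,0,0],[1,0,0,0,0]]])

```text
clock: 2.28
position: [491.0, -116.5, 97.5]
ee_rot: [0.997, -0.074, 0.001, 0.001]
contact_force: [0.6, -5.8, -4.9]
gripper_width: 10.2
grasp_force: 60.9
```

Call:
drive_tool(plan=[[[1,-4.5,0.7,0,0],[1,-4.5,0.7,0,0],[1,-4.5,0.7,0,0],[1,-4.5,0.7,0,0],[1,-4.5,0.7,0,0],[1,-4.5,0.7,0,0],[1,0,0,0,0],[1,0,0,0,0]]])

```text
clock: 2.95
position: [462.8, -112.2, 97.4]
ee_rot: [0.997, -0.074, -0.0, 0.0]
contact_force: [-2.3, -6.0, -3.4]
gripper_width: 10.5
grasp_force: 61.2
```

Call:
drive_tool(plan=[[[0.2,0,0,0,0],[0.2,0,0,0,0],[0.2,0,0,0,0],[0.2,0,0,20,0],[0.2,0,0,22,0],[0.3,21,-3.2,0,0],[0.3,21,-3.2,0,0],[0.3,21,-3.2,0,0],[0.3,21,-3.2,0,0],[0.3,20.8,-3,0,0],[0.3,0,0,0,0],[0.3,0,0,-20,0],[0.3,0,0,-20,0],[0.3,0,0,0,0]]])

```text
clock: 4.12
position: [565.8, -126.6, 95.1]
ee_rot: [0.997, -0.074, -0.003, -0.0]
contact_force: [-0.4, -0.3, -1.8]
gripper_width: 29.9
grasp_force: 0.0
```

```bash
python3 - <<'E'
from h import *
s=wshot('2');print(s['position'],s['contact_force'],s['gripper_width'])
print(wpix('2',(567.5,-127.8,120))*1.5625)
# arc increments, hinge at
yaw=np.radians(-8.5);o=np.array([597.2,-131.7]);h=o+85*np.array([np.cos(yaw),np.sin(yaw)])
th=np.linspace(0,1.5,14);pos=h+115*np.c_[np.cos(np.pi+yaw-th),np.sin(np.pi+yaw-th)]
print(h,pos[0],np.diff(pos,axis=0).round(1).tolist(),np.degrees(1.5/13))
E
```

```text
[ 565.76253492 -126.59395262   95.14481095] [-0.44458846 -0.3354451  -1.77274537] 29.94779548992764
[404.14760388 412.4174452 ]
[ 681.26634839 -144.26379995] [ 567.5295241  -127.26571767] [[2.7, 13.0], [4.2, 12.6], [5.6, 12.0], [7.0, 11.3], [8.2, 10.4], [9.4, 9.4], [10.4, 8.3], [11.3, 7.0], [12.0, 5.7], [12.6, 4.3], [13.0, 2.8], [13.2, 1.3], [13.3, -0.3]] 6.61105148227873
```

View pics/w2.png

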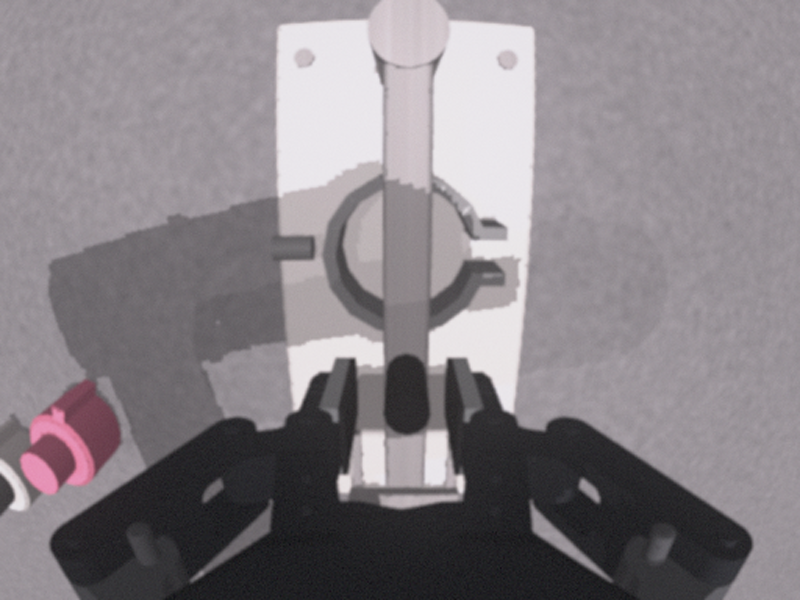

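The post top at (405,370–430) is caged between the fingers. I'll swing the bar along its arc.

Call:
drive_tool(plan=[[[0.3,1,0,2,0],[0.3,2.7,13,0,-6.6],[0.3,4.2,12.6,0,-6.6],[0.3,5.6,12,0,-6.6],[0.3,7,11.3,0,-6.6],[0.3,8.2,10.4,0,-6.6],[0.3,9.4,9.4,0,-6.6],[0.3,10.4,8.3,0,-6.6],[0.3,11.3,7,0,-6.6],[0.3,12,5.7,0,-6.6],[0.3,12.6,4.3,0,-6.6],[0.3,13,2.8,0,-6.6],[0.3,13.2,1.3,0,-6.6],[0.3,13.3,-0.3,0,-6.6],[0.3,0,0,0,0],[0.3,0,0,0,0]]])

```text
clock: 5.5
position: [693.1, -29.1, 101.8]
ee_rot: [-0.682, 0.732, -0.001, 0.001]
contact_force: [-0.0, -0.3, 0.1]
gripper_width: 29.8
grasp_force: 0.0
```

Call:
drive_tool(plan=[[[0.3,0,0,30,0],[0.3,0,0,30,0],[0.3,0,0,30,0],[0,-27,28.6,0,0],[-0.3,-27,28.6,0,0],[-0.3,-27,28.6,0,0],[-0.3,-27,28.6,0,0],[-0.3,-27,28.6,0,0],[-0.3,-27,28.6,0,0],[-0.3,-27,28.6,0,0],[-0.3,-27,28.6,0,0],[-0.3,0,0,0,0],[-0.3,0,0,0,0],[-0.3,0,0,0,0]]])

```text
clock: 6.67
position: [476.1, 199.6, 191.3]
ee_rot: [-0.681, 0.732, -0.0, 0.001]
contact_force: [-0.5, 0.3, 0.1]
gripper_width: 55.1
grasp_force: 0.0
```

```bash
python3 - <<'E'
from h import *
s=wshot('3');print(s['clock'],s['position'],Ro.from_quat(s['ee_rot']).as_matrix().round(3).tolist(),s['gripper_width'],s['joints'])
p,d=get_image('side');np.save('pics/side2.npy',p)
w=np.load('pics/w3.npz')['p']
A=cv2.resize(w[60:360,130:430],(600,600),interpolation=cv2.INTER_CUBIC)
B=cv2.resize(p[185:260,217:317],(200,150),interpolation=cv2.INTER_CUBIC);B=np.vstack([B,np.zeros((450,200,3),np.uint8)])
cv2.imwrite('pics/w3c.png',np.hstack([A,B])[:,:,::-1])
E
```

```text
6.6667 [476.07452494 199.55400903 191.30148208] [[-0.071, -0.997, 0.001], [-0.997, 0.071, 0.001], [-0.001, -0.001, -1.0]] 55.12191273438556 [ 7.11776667e-01  2.34226761e-01 -3.17543927e-01  2.35320456e-04
 -1.01735352e+00 -7.83112158e-01]
```

View pics/w3c.png

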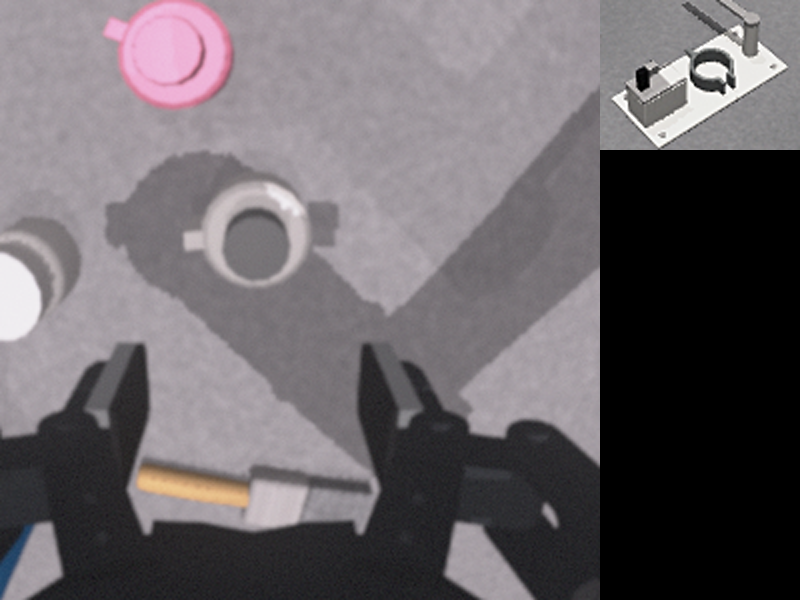

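```bash
python3 - <<'E'
from h import *
np.set_printoptions(precision=1,suppress=True)
W=lambda x,y,z:wz('3',130+x/2-.25,60+y/2-.25,z)
r=lambda x,y:wray('3',130+x/2-.25,60+y/2-.25)
print('cap top',W(257,245,69)); b=W(256.5,233,45);t=W(184,241,45);print('body',b,'rib tip',t,np.linalg.norm(t-b),np.degrees(np.arctan2(*(t-b)[1::-1])))
for x,y in [(203,235),(311,233),(257,180),(257,287)]: print('rim',W(x,y,45))
print('tri',*rays_tri([ray('scene',348-.4,200.1),ray('side',179.1,180.1),r(257,245)]))
print('pink',W(167,50,69),'tub',W(0,296,70))
print('cap edges', W(224,245,69),W(291,245,69))
# depth
f=np.load('pics/w3.npz');print('depth cap/body',f['d'][182,258],f['d'][155,258],wray('3',258,182))
E
```

```text
cap top [474.3 199.   69. ]
body [474.4 199.2  45. ] rib tip [511.2 200.7  45. ] 36.873783988253095 2.281351463016914
rim [501.3 198.3  45. ]
rim [447.  201.2  45. ]
rim [472.3 172.4  45. ]
rim [476.2 227.8  45. ]
tri [476.  200.2  71.9] [np.float64(1.7803514238868423), np.float64(2.57159969362454), np.float64(2.585701820504477)]
pink [507.6 107.   69. ] tub [605.4 215.5  70. ]
cap edges [489.5 197.9  69. ] [458.6 200.1  69. ]
depth cap/body 275.3713 291.6128 (array([470.9, 127.3, 334.5]), array([ 0. ,  0.3, -1. ]))
```

Call:
drive_tool(plan=[[[-0.3,-1.6,-0.3,-25,0],[-0.3,0,0,-30,0],[-0.3,0,0,-30,0],[-0.3,0,0,-30,0],[-0.3,0,0,-20,0],[-0.3,0,0,-9,0],[-0.3,0,0,0,0],[-0.3,0,0,0,0]]])

```text
clock: 7.43
position: [475.6, 198.9, 46.6]
ee_rot: [-0.68, 0.733, -0.0, 0.0]
contact_force: [0.4, 0.1, -0.1]
gripper_width: 55.3
grasp_force: 0.0
```

Call:
drive_tool(plan=[[[1,0,0,0,0],[1,0,0,0,0],[1,0,0,0,0],[1,0,0,0,0],[1,0,0,0,0],[1,0,0,0,0],[1,0,0,15,0],[1,0,0,25,0],[1,0,0,25,0],[1,0,0,25,0],[1,0,0,20,0],[1,0,0,20,0],[1,0,0,0,0]]])

```text
clock: 8.52
position: [476.6, 200.6, 180.7]
ee_rot: [-0.681, 0.732, -0.001, 0.005]
contact_force: [-0.1, 1.0, -1.5]
gripper_width: 30.2
grasp_force: 59.8
```

Call:
drive_tool(plan=[[[1,8,-22.1,0,-6.7],[1,8,-22.1,0,-6.7],[1,8,-22.1,0,-6.7],[1,8,-22.1,0,-6.7],[1,8,-22.1,0,-6.7],[1,8,-22.1,0,-6.7],[1,8,-22.1,0,-6.7],[1,8,-22.1,0,-6.7],[1,8,-22.1,0,-6.7],[1,8,-22.1,0,-6.7],[1,8,-22.1,0,-6.7],[1,8,-22.1,0,-6.7],[1,8,-22.1,0,-6.7],[1,8,-22.1,0,-6.7],[1,8,-22.1,0,-6.7],[1,0,0,-40,0],[1,0,0,-20,0],[1,0,0,-20,0],[1,0,0,0,0],[1,0,0,0,0]]])

```text
clock: 10.18
position: [593.5, -132.3, 94.5]
ee_rot: [0.128, 0.992, -0.0, -0.002]
contact_force: [-0.4, -0.5, 0.5]
gripper_width: 29.9
grasp_force: 59.8
```

```bash
python3 - <<'E'
from h import *
s=wshot('4');print(s['clock'],s['position'],Ro.from_quat(s['ee_rot']).as_matrix().round(3).tolist(),s['gripper_width'],s['joints'])
E
```

```text
10.1833 [ 593.47644506 -132.29379743   94.52471559] [[-0.967, 0.254, -0.004], [0.254, 0.967, -0.0], [0.004, -0.001, -1.0]] 29.86327964381794 [ 4.65594728e-02  4.83532040e-01 -2.06500765e-01 -1.19799135e-04
 -8.84934797e-01 -1.87390752e+00]
```

View pics/w4.png

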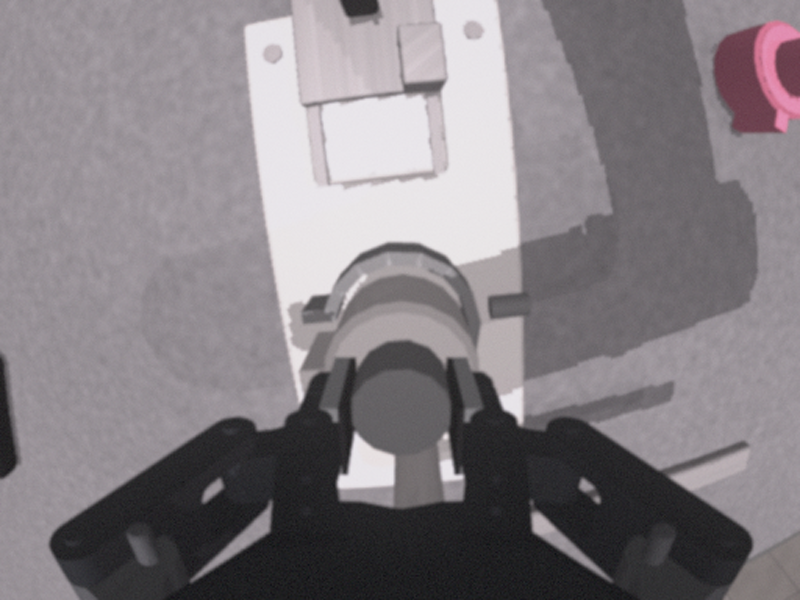

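```bash
python3 - <<'E'
from h import *
np.set_printoptions(precision=1,suppress=True)
W=lambda x,y,z:wz('4',x/1.5625-.2,y/1.5625-.2,z)
print('cap top',W(401,405,117),'ring far',W(405,242,36),'ring y-edge',W(490,297,36),'corner',W(245,26,8),W(497,0,8))
im=cv2.resize(np.load('pics/w4.npz')['p'][100:300,150:350],(600,600),interpolation=cv2.INTER_CUBIC)[:,:,::-1].copy()
def dr(pts,col):
    q=np.array([(wpix('4',p)-[150,100]+.33)*3 for p in pts]);cv2.polylines(im,[q.astype(np.int32)],False,col,1)
def rt(a): a=np.radians(a);return np.array([[np.cos(a),-np.sin(a)],[np.sin(a),np.cos(a)]])
def at(o,a,xy,z): return np.r_[np.array(o)+rt(a)@np.array(xy),z]
o=(596.8,-132.2);y=-8.4;tt=np.linspace(0,2*np.pi,60)
dr([at(o,y,(37*np.cos(t),37*np.sin(t)),36) for t in tt],(0,0,255))
for s in(-1,1): dr([at(o,y,(s*7.5,-30),36),at(o,y,(s*7.5,-45),36),at(o,y,(s*7.5,-45),8)],(0,0,255))
c=(594.3,-132.4);a=-98.3;zb=48
dr([at(c,a,(28*np.cos(t),28*np.sin(t)),zb+45) for t in tt],(0,255,0))
dr([at(c,a,(28*np.cos(t),28*np.sin(t)),zb+3) for t in tt],(0,255,0))
dr([at(c,a,p,zb+45) for p in [(27,-5),(37,-5),(37,5),(27,5)]],(255,0,0));dr([at(c,a,p,zb) for p in [(27,-5),(37,-5),(37,5),(27,5)]],(255,0,0))
cv2.imwrite('pics/w4o.png',im)
E
```

```text
cap top [ 590.6 -131.4  117. ] ring far [ 557.1 -120.8   36. ] ring y-edge [591.4 -89.5  36. ] corner [ 429.9 -171.3    8. ] [451.5 -45.2   8. ]
```

View pics/w4o.png

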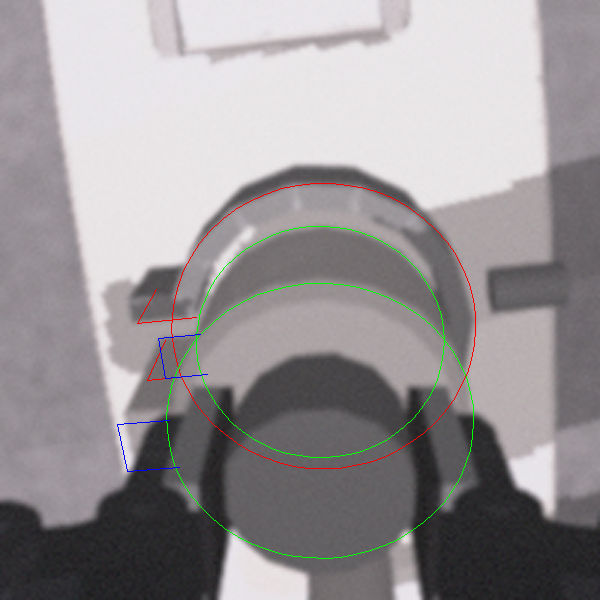

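The overlay shows the model cartridge about right, but the ring sits a few mm higher in the picture than modelled. I'll check with the depth cloud.

```bash
cat >> h.py <<'E'
def wcloud(tag):
    f=np.load(f'pics/w{tag}.npz');c=camera_model('wrist');M=np.array(c['mount']);R=Ro.from_quat(f['q']).as_matrix();d=f['d']
    v,u=np.mgrid[:384,:512];x=np.stack([u-c['cx'],v-c['cy']],-1);r=np.linalg.norm(x,axis=-1)+1e-9;th=r/c['fx']
    D=np.concatenate([x/r[...,None]*np.tan(th)[...,None],np.ones_like(r)[...,None]],-1)*d[...,None]
    W=(D@M[:3,:3].T+M[:3,3])@R.T+f['pos'];W[(d<=0)|(th>1.3)]=np.nan;return W
E
python3 - <<'E'
from h import *
np.set_printoptions(precision=1,suppress=True)
W=wcloud('4')
for n,(x,y) in {'captop':(400,405),'captop hi':(400,370),'cap lo':(400,440),'bodytop':(400,325),'bodyside':(400,290),'plate':(290,200),'table':(150,200),'ring':(405,262),'cheek':(318,305)}.items():
    print(n,W[int(y/1.5625),int(x/1.5625)])
p=W.reshape(-1,3);p=p[np.isfinite(p).all(1)]
near=lambda r,zl,zh:p[(np.hypot(p[:,0]-595,p[:,1]+132)<r)&(p[:,2]>zl)&(p[:,2]<zh)]
def circ(q):
    A=np.c_[2*q[:,:2],np.ones(len(q))];s=np.linalg.lstsq(A,(q[:,:2]**2).sum(1),rcond=None)[0];return s[:2],np.sqrt(s[2]+s[0]**2+s[1]**2)
h=np.histogram(near(60,0,130)[:,2],bins=range(0,131,5));print(h[0])
w=near(60,31,40);print('rim z pts',len(w),w.min(0),w.max(0))
b=near(36,52,88);b=b[np.hypot(*(b[:,:2]-[594,-132]).T)>22];print('bodyside',len(b),b.mean(0),circ(b) if len(b)>10 else '')
for lo in range(50,92,8):
    q=b[(b[:,2]>lo)&(b[:,2]<lo+8)]; print(lo,len(q),q.min(0) if len(q) else '')
E
```

```text
captop [ 590.7 -131.6  116.8]
captop hi [nan nan nan]
cap lo [ 603.5 -135.   115.5]
bodytop [ 574.7 -127.5   92.3]
bodyside [ 567.2 -125.5   75.3]
plate [ 525.7 -172.     9.5]
table [ 500.3 -254.    -0. ]
ring [ 565.5 -123.    36.4]
cheek [ 576.7 -168.9   29.3]
[   0 6622  263  180  351  122  107 1370    0    0  113  173  178  181
  204  228  249  562 2197  230  380  497  656 3087  403  353]
rim z pts 1460 [ 559. -176.   31.] [615.  -96.4  38.3]
bodyside 1416 [ 573.  -131.5   71.8] (array([ 598.3, -133.8]), np.float64(31.83821558047747))
50 182 [ 566.  -165.9   52.1]
58 272 [ 566.1 -165.7   58.1]
66 311 [ 566. -166.   66.]
74 354 [ 566.1 -166.1   74. ]
82 297 [ 566.1 -166.    82. ]
90 0
```

```bash
python3 - <<'E'
from h import *
from scipy.optimize import least_squares
np.set_printoptions(precision=2,suppress=True)
W=wcloud('4');p=W.reshape(-1,3);p=p[np.isfinite(p).all(1)]
b=p[(p[:,2]>53)&(p[:,2]<88)&(np.hypot(p[:,0]-594,p[:,1]+132)<42)&(np.hypot(p[:,0]-594,p[:,1]+132)>25)]
r=np.hypot(b[:,0]-594.1,b[:,1]+132.2)
c=b[r<30];s=least_squares(lambda v:np.hypot(*(c[:,:2]-v).T)-28,[594,-132],loss='soft_l1').x
r=np.hypot(*(b[:,:2]-s).T);q=b[r>31];print('cart',s,len(c),'rib pts',len(q))
d=q[:,:2]-s;ang=np.degrees(np.arctan2(d[:,1],d[:,0]));rr=np.hypot(*d.T)
for lo in range(31,40,1):
    m=(rr>=lo)&(rr<lo+1);print(lo,m.sum(),ang[m].min() if m.any() else '',ang[m].max() if m.any() else '')
# rim top
t=p[(abs(p[:,2]-36.3)<1.2)&(np.hypot(p[:,0]-597,p[:,1]+132)<40)&(p[:,1]>-160)]
R=np.hypot(t[:,0]-597,t[:,1]+132)
def f(v):
    R=np.hypot(*(t[:,:2]-v).T);return np.maximum(R-37,0)+np.maximum(30.5-R,0)
for i in [(597,-132),(594,-134)]:print('rim',least_squares(f,i).x,len(t))
n=p[(abs(p[:,2]-36.3)<1.5)&(p[:,1]<-163)&(np.hypot(p[:,0]-597,p[:,1]+132)<52)]
yaw=np.radians(-8.4);M=np.array([[np.cos(yaw),np.sin(yaw)],[-np.sin(yaw),np.cos(yaw)]])
e=(n[:,:2]-[596.8,-132.2])@M.T;print('cheek dock',len(e),np.c_[e.min(0),e.max(0)])
E
```

```text
cart [ 594.41 -132.17] 1198 rib pts 194
31 35 -110.57409514695904 -107.88956985973434
32 33 -109.9572555697361 -107.86838388775259
33 36 -109.78049150889164 -107.55635248157708
34 31 -109.57524843647435 -107.78946216862963
35 29 -108.98316644984726 -107.38962241214796
36 26 -109.04532937592339 -106.88601367183267
37 4 -107.63816062277569 -96.41712855825172
38 0  
39 0  
rim [ 595.85 -132.99] 1091
rim [ 595.85 -132.99] 1091
cheek dock 147 [[-16.17  -8.56]
 [-45.95 -32.67]]
```

Call:
drive_tool(plan=[[[1,1.8,-0.7,0,1.5],[1,0,0,0,0],[1,0,0,-4,0],[1,0,0,-4,0],[1,0,0,-3,0],[1,0,0,-3,0],[1,0,0,-3,0],[1,0,0,-3,0],[1,0,0,0,0],[1,0,0,0,0]]])

```text
clock: 11.07
position: [596.3, -133.0, 76.0]
ee_rot: [0.115, 0.993, -0.0, -0.0]
contact_force: [-0.0, 0.9, -2.6]
gripper_width: 30.0
grasp_force: 59.8
```

Call:
drive_tool(plan=[[[1,0,0,-3,0],[1,0,0,-3,0],[1,0,0,-3,0],[1,0,0,-3,0],[1,0,0,-3,0],[1,0,0,-2,0],[1,0,0,0,0],[1,0,0,0,0]]])

```text
clock: 11.73
position: [596.4, -133.0, 59.1]
ee_rot: [0.115, 0.993, -0.0, -0.0]
contact_force: [0.2, 0.2, -1.3]
gripper_width: 30.2
grasp_force: 59.8
```

Call:
drive_tool(plan=[[[1,0,0,-1.5,0],[1,0,0,-1.5,0],[1,0,0,-1,0],[1,0,0,-0.5,0],[1,0,0,0,0],[1,0,0,0,0]]])

```text
clock: 12.23
position: [596.9, -133.0, 56.2]
ee_rot: [0.115, 0.993, -0.0, 0.001]
contact_force: [-1.5, 1.1, 5.5]
gripper_width: 30.2
grasp_force: 60.7
```

Call:
drive_tool(plan=[[[1,0,0,-1,0],[1,0,0,-1,0],[1,0,0,0,0],[1,0,0,0,0]]])

```text
clock: 12.57
position: [597.2, -133.0, 56.1]
ee_rot: [0.114, 0.993, -0.0, 0.001]
contact_force: [-5.9, 2.6, 14.1]
gripper_width: 30.1
grasp_force: 61.6
```

Call:
drive_tool(plan=[[[1,0,0,2,0],[-0.3,0,0,0,0],[-0.3,0,0,0,0],[-0.3,0,0,0,0],[-0.3,0,0,0,0],[-0.3,0,0,10,0],[-0.3,0,0,20,0],[-0.3,0,0,20,0],[-0.3,0,0,25,0],[-0.3,0,0,25,0],[-0.3,0,0,0,0],[-0.3,0,0,0,0]]])

```text
clock: 13.57
position: [597.5, -133.0, 157.3]
ee_rot: [0.115, 0.993, 0.0, 0.002]
contact_force: [0.2, 0.5, 0.4]
gripper_width: 55.8
grasp_force: 0.0
```

```bash
cat > chk.py <<'E'
from h import *
import sys
np.set_printoptions(precision=2,suppress=True)
s=wshot(sys.argv[1]);print(s['clock'],s['position'],s['gripper_width'],Ro.from_quat(s['ee_rot']).as_matrix()[:,1])
W=wcloud(sys.argv[1]);p=W.reshape(-1,3);p=p[np.isfinite(p).all(1)];R=np.hypot(p[:,0]-596.5,p[:,1]+132.5)
for n,m in {'cap':(R<14)&(p[:,2]>65)&(p[:,2]<90),'body top':(R<26)&(R>18)&(p[:,2]>48)&(p[:,2]<60),'rim':(R>32)&(R<36)&(p[:,2]>30)&(p[:,2]<40),'plate':(R>46)&(R<60)&(p[:,2]<12)&(p[:,2]>3),'table':(R>150)&(R<300)&(abs(p[:,2])<5)}.items():
    q=p[m]
    if len(q)<20: print(n,len(q));continue
    A=np.c_[q[:,:2]-[596.5,-132.5],np.ones(len(q))];k=np.linalg.lstsq(A,q[:,2],rcond=None)[0]
    print(n,len(q),'median',np.median(q,0),'plane slopes deg',np.degrees(k[:2]),k[2])
E
python3 chk.py 5
```

```text
13.5667 [ 597.54 -133.01  157.26] 55.80984665590221 [0.23 0.97 0.  ]
cap 951 median [ 596.26 -132.49   77.55] plane slopes deg [0.14 0.05] 77.53257657161241
body top 1104 median [ 586.81 -128.92   53.37] plane slopes deg [0.89 0.08] 53.34699165714041
rim 779 median [ 584.94 -124.54   36.62] plane slopes deg [-0.27  0.08] 36.573520437859784
plate 3894 median [ 584.31 -130.86    8.63] plane slopes deg [-0.12  0.01] 8.60890409539446
table 62232 median [ 546.98 -184.81    0.66] plane slopes deg [-0.07  0.02] 0.6217543306227777
```

```bash
python3 - <<'E'
from h import *
np.set_printoptions(precision=1,suppress=True)
W=wcloud('5');p=W.reshape(-1,3);p=p[np.isfinite(p).all(1)]
h=np.array([681.2,-144.3]);R=np.hypot(*(p[:,:2]-h).T)
m=(R<200)&(R>20)&(p[:,2]>82)&(p[:,2]<94)&(p[:,1]>-120);q=p[m];print('bar',len(q))
pp,dd=get_image('side');c=camera_model('side');v,u=np.mgrid[:384,:512]
X=np.stack([(u-c['cx'])/c['fx']*dd,(v-c['cy'])/c['fy']*dd,dd],-1);Ws=((X-c['t'])@c['R']).reshape(-1,3)
pp,dd2=get_image('scene');c=camera_model('scene')
X=np.stack([(u-c['cx'])/c['fx']*dd2,(v-c['cy'])/c['fy']*dd2,dd2],-1);Wc=((X-c['t'])@c['R']).reshape(-1,3)
for n,P in (('wrist',p),('side',Ws),('scene',Wc)):
    R=np.hypot(*(P[:,:2]-h).T);a=P[(R>70)&(R<180)&(P[:,1]>-110)&(P[:,2]>98)&(P[:,2]<123)&(P[:,0]>620)];print(n,'post',len(a),a.mean(0) if len(a) else '',a.min(0) if len(a) else '',a.max(0) if len(a) else '')
    b=P[(R>40)&(R<175)&(P[:,1]>-110)&(P[:,2]>84)&(P[:,2]<93)&(P[:,0]>640)];print('  bar',len(b),b.mean(0) if len(b) else '', np.polyfit(b[:,1],b[:,0],1) if len(b)>5 else '')
E
```

```text
bar 1924
wrist post 10 [682.  -29.5  98.6] [681. -32.  98.] [683.  -26.7  99.9]
  bar 1121 [686.3 -19.8  88.8] [  0.1 688. ]
side post 0   
  bar 33 [684.3 -18.1  89.3] [  0.  684.9]
scene post 41 [693.8 -29.6 111.9] [686.5 -38.1  98.1] [699.3 -25.3 122.5]
  bar 196 [693.  -37.8  88.3] [  0.1 695.6]
```

Call:
drive_tool(plan=[[[0.3,6.5,7.4,0,7.1],[0.3,6.5,7.4,0,7.1],[0.3,6.5,7.4,0,7.1],[0.3,6.5,7.4,0,7.1],[0.3,6.5,7.4,0,7.1],[0.3,6.5,7.4,0,7.1],[0.3,6.5,7.4,0,7.1],[0.3,6.5,7.4,0,7.1],[0.3,6.5,7.4,0,7.1],[0.3,6.5,7.4,0,7.1],[0.3,6.5,7.4,0,7.1],[0.3,6.5,7.4,0,7.1],[0.3,6.5,7.4,0,7.1],[0.3,6.5,7.4,0,7.1],[0.3,0,0,0,0],[0.3,0,0,0,0]]])

```text
clock: 15.05
position: [686.9, -29.2, 153.2]
ee_rot: [-0.682, 0.731, 0.001, -0.001]
contact_force: [0.0, -0.4, 0.3]
gripper_width: 29.9
grasp_force: 0.0
```

```bash
python3 - <<'E'
from h import *
np.set_printoptions(precision=1,suppress=True)
s=wshot('6');print(s['clock'],s['position'],s['gripper_width'],Ro.from_quat(s['ee_rot']).as_matrix()[:,1],s['joints'])
W=wcloud('6');p=W.reshape(-1,3);p=p[np.isfinite(p).all(1)]
a=p[(abs(p[:,0]-689)<35)&(abs(p[:,1]+30)<35)&(p[:,2]>118)&(p[:,2]<124)];print('post top',len(a),np.median(a,0),a.min(0),a.max(0))
b=p[(abs(p[:,0]-690)<40)&(p[:,1]>-130)&(p[:,2]>86)&(p[:,2]<91)];print(len(b));
for y in range(-130,-30,20):
    q=b[abs(b[:,1]-y)<5]
    if len(q):print(y,q[:,0].min(),q[:,0].max())
E
```

```text
15.05 [686.9 -29.2 153.2] 29.883986974588165 [-1.   0.1  0. ] [ 0.2  0.5  0.1 -0.  -1.1 -0.3]
post top 360 [688.3 -32.2 120.5] [681.6 -38.2 118.1] [695.2 -24.8 122.2]
3805
-130 673.69379285679 689.113177518379
-110 675.2093552654682 691.2214507045524
-90 676.0670138647647 691.9860006995052
-70 677.3313503509787 693.5206738169362
-50 679.3450358092307 695.2323379128039
```

Call:
drive_tool(plan=[[[0.3,1.5,-1.5,-20,0],[0.3,0,0,-20,0],[0.3,0,0,-12,0],[0.3,0,0,0,0],[0.3,-13.3,0.3,0,6.6],[0.3,-13.2,-1.3,0,6.6],[0.3,-13,-2.8,0,6.6],[0.3,-12.6,-4.3,0,6.6],[0.3,-12,-5.7,0,6.6],[0.3,-11.3,-7,0,6.6],[0.3,-10.4,-8.3,0,6.6],[0.3,-9.4,-9.4,0,6.6],[0.3,-8.2,-10.4,0,6.6],[0.3,-7,-11.3,0,6.6],[0.3,-5.6,-12,0,6.6],[0.3,-4.2,-12.6,0,6.6],[0.3,-1.6,-12.0,0,6.6],[0.3,0,0,0,0],[0.3,0,0,0,0]]])

```text
clock: 16.68
position: [567.5, -128.2, 103.8]
ee_rot: [0.997, -0.072, 0.001, 0.0]
contact_force: [-0.7, 0.1, -0.8]
gripper_width: 30.3
grasp_force: 0.0
```

Call:
drive_tool(plan=[[[1,0,0,0,0],[1,0,0,0,0],[1,0,0,0,0],[1,0,0,0,0],[1,0,0,0,0],[1,-0.1,-1,0,0],[1,-0.1,-1,0,0],[1,0,0,0,0],[1,0,0,0,0]]])

```text
clock: 17.43
position: [567.4, -128.7, 103.5]
ee_rot: [0.998, -0.07, 0.0, -0.0]
contact_force: [-2.3, 3.7, 5.5]
gripper_width: 11.4
grasp_force: 58.9
```

Call:
drive_tool(plan=[[[1,-0.2,-1.5,0,0],[1,0,0,0,0],[1,0,0,0,0]]])

```text
clock: 17.68
position: [567.4, -128.9, 103.5]
ee_rot: [0.998, -0.07, 0.001, -0.001]
contact_force: [-2.9, 8.5, 6.3]
gripper_width: 11.3
grasp_force: 59.0
```

Call:
drive_tool(plan=[[[1,0.3,2.8,0,0],[0.2,0,0,0,0],[0.2,0,0,0,0],[0.2,0,0,0,0],[0.2,0,0,20,0],[0.2,0,0,25,0],[0.2,-21,3.3,0,0],[0.2,-21,3.3,10,0],[0.2,-21,3.3,10,0],[0.2,-21,3.3,10,0],[0.2,-20.8,3.3,0,0],[0.2,0,0,0,0],[0.2,0,0,0,0]]])

```text
clock: 18.77
position: [461.6, -112.0, 178.0]
ee_rot: [0.998, -0.07, 0.0, -0.0]
contact_force: [0.2, -1.2, 0.4]
gripper_width: 34.3
grasp_force: 0.0
```

```bash
cat > bar.py <<'E'
from h import *
import sys
np.set_printoptions(precision=1,suppress=True)
t=sys.argv[1];s=wshot(t);print(s['clock'],s['position'],s['gripper_width'],Ro.from_quat(s['ee_rot']).as_matrix()[:,1])
W=wcloud(t);p=W.reshape(-1,3);p=p[np.isfinite(p).all(1)]
y=np.radians(-8.4);e=(p[:,:2]-[596.5,-132.3])@np.array([[np.cos(y),np.sin(y)],[-np.sin(y),np.cos(y)]]).T
def s_(n,m): print(n,m.sum(),np.c_[e[m].min(0),np.median(e[m],0),e[m].max(0)].tolist() if m.sum() else '')
z=p[:,2]
s_('tab top',(z>112)&(z<119)&(e[:,0]<-80)&(e[:,0]>-165)&(abs(e[:,1])<12))
s_('post top',(z>117)&(z<123)&(abs(e[:,0]+30)<20)&(abs(e[:,1])<20))
for x in (-60,-45,0,20,50): s_(f'bar@{x}',(z>86.5)&(z<91.5)&(abs(e[:,0]-x)<3)&(abs(e[:,1])<20))
s_('block',(z>90.5)&(z<95)&(e[:,0]<-60)&(e[:,0]>-140)&(e[:,1]>9)&(e[:,1]<30))
E
python3 bar.py 7
```

```text
18.7667 [ 461.6 -112.   178. ] 34.25080673422804 [-0.1 -1.  -0. ]
tab top 388 [[-146.22891410502464, -136.39554834549932, -128.23589362018947], [-5.87704660023937, 0.06826902667259294, 5.970677503220101]]
post top 327 [[-36.85443172558868, -30.542129802145528, -23.292491847318075], [-5.921873248293655, 0.785651901003989, 7.4019827056199015]]
bar@-60 141 [[-62.43690042045261, -60.08621590780387, -57.642976312664686], [-6.472478213814098, 1.2731232124840153, 8.979002789808982]]
bar@-45 163 [[-47.663387543504186, -45.15314645097031, -42.023432601078724], [-6.361681054215085, 1.3716899559036515, 9.104405780423503]]
bar@0 143 [[-2.9097153335175734, 0.02145362271931963, 2.9828825095874874], [-6.851095178876483, 0.12557875834421264, 7.860663469842231]]
bar@20 101 [[17.001441933851368, 19.007472407999934, 21.051454740891437], [-7.601491247148066, 0.22431121636558657, 8.033168071265122]]
bar@50 0 
block 435 [[-119.16251838639903, -109.23340762892198, -99.86205422842988], [11.073286604258893, 17.550564568477572, 24.733925678757597]]
```

Call:
drive_tool(plan=[[[0.3,21.2,-3.3,0,0],[0.3,21.2,-3.3,0,0],[0.3,21.2,-3.3,0,0],[0.3,21.2,-3.3,0,0],[0.3,21.1,-3.3,0,0],[0.3,0,0,-25,0],[0.3,0,0,-25,0],[0.3,0,0,-25,0],[0.3,0,0,0,0],[0.3,-0.4,-3,0,0],[0.3,-0.4,-3,0,0],[0.3,-0.4,-2.5,0,0],[0.3,-0.3,-2.5,0,0],[0.3,0,0,0,0]]])

```text
clock: 19.98
position: [568.5, -137.3, 104.4]
ee_rot: [0.998, -0.07, 0.003, -0.002]
contact_force: [1.2, 9.7, -0.9]
gripper_width: 30.0
grasp_force: 4.7
```

Call:
drive_tool(plan=[[[0.3,0.5,4,0,0],[0.3,0.5,4,0,0],[0.3,0.5,3,0,0],[0.3,0,0,25,0],[0.3,0,0,25,0],[0.3,0,0,25,0],[0.2,-21.2,3.3,0,0],[0.2,-21.2,3.3,0,0],[0.2,-21.2,3.3,0,0],[0.2,-21.2,3.3,0,0],[0.2,-21,3.3,0,0],[0.2,0,0,0,0],[0.2,0,0,0,0]]])

```text
clock: 21.07
position: [461.9, -112.0, 178.8]
ee_rot: [0.998, -0.07, 0.001, 0.0]
contact_force: [0.8, 0.4, -0.1]
gripper_width: 34.0
grasp_force: 0.0
```

```bash
python3 bar.py 8
```

```text
21.0667 [ 461.9 -112.   178.8] 33.99620002913335 [-0.1 -1.   0. ]
tab top 384 [[-146.28469280794323, -136.39359916707457, -128.3206475116183], [-5.877519668073041, 0.06559458473609503, 5.963550259836067]]
post top 328 [[-36.93860273808232, -30.675417324080875, -23.684099667918378], [-7.233755071637269, -0.4869003826839353, 6.174972555194372]]
bar@-60 160 [[-62.867095322161916, -60.0633136426668, -57.282754474895334], [-7.245549609737245, 0.146735748793844, 7.507320351358106]]
bar@-45 164 [[-47.977142240021266, -44.89656323539384, -42.218706465999595], [-7.919310223469079, -0.12914505924581846, 7.618093758685355]]
bar@0 140 [[-2.994754462066621, -0.2686785972221193, 2.988368892778455], [-8.401651742306331, -0.9845304398726646, 6.369028220902204]]
bar@20 106 [[17.049860181059696, 19.494269058738475, 22.06097373457307], [-8.322141267696095, -0.48820682088025746, 6.531229352512877]]
bar@50 0 
block 429 [[-119.02118722844212, -109.09018676642863, -100.18060029187089], [11.132892570009624, 17.632791546541036, 24.829065870361152]]
```

Call:
drive_tool(plan=[[[0.2,-0.5,-0.3,-25,0],[0.2,0,0,-25,0],[0.2,0,0,-25,0],[0.2,0,0,-6,0],[0.2,0,0,0,0],[1,0,0,0,0],[1,0,0,0,0],[1,0,0,0,0],[1,0,0,0,0],[1,0,0,0,0],[1,4.5,-0.7,0,0],[1,4.5,-0.7,0,0],[1,4.5,-0.7,0,0],[1,4.5,-0.7,0,0],[1,4.5,-0.7,0,0],[1,4.5,-0.6,0,0],[1,0,0,0,0],[1,0,0,0,0]]])

```text
clock: 22.62
position: [490.3, -116.5, 98.2]
ee_rot: [0.998, -0.07, 0.002, 0.0]
contact_force: [0.3, -3.1, 5.3]
gripper_width: 10.3
grasp_force: 61.1
```

Call:
drive_tool(plan=[[[1,1.5,-0.2,0,0],[1,1.5,-0.2,0,0],[1,1,-0.1,0,0],[1,0,0,0,0],[1,0,0,0,0]]])

```text
clock: 23.03
position: [492.8, -117.0, 98.2]
ee_rot: [0.998, -0.07, 0.0, 0.0]
contact_force: [-1.6, -2.0, 8.9]
gripper_width: 10.6
grasp_force: 61.7
```

Call:
drive_tool(plan=[[[1,1.5,-0.2,0,0],[1,1,-0.1,0,0],[1,0,0,0,0],[1,0,0,0,0]]])

```text
clock: 23.37
position: [492.8, -117.0, 98.1]
ee_rot: [0.998, -0.07, -0.003, 0.0]
contact_force: [-7.8, 2.4, 14.6]
gripper_width: 10.1
grasp_force: 62.3
```

Call:
drive_tool(plan=[[[1,-1,0.1,0,0],[0.2,0,0,0,0],[0.2,0,0,0,0],[0.2,0,0,0,0],[0.2,0,0,20,0],[0.2,0,0,30,0],[0.2,-8,1,30,0],[0.2,-10,1,0,0],[0.2,-10,1,0,0],[0.2,0,0,0,0],[0.2,0,0,0,0]]])

```text
clock: 24.28
position: [465.3, -113.9, 175.8]
ee_rot: [0.998, -0.07, -0.001, 0.0]
contact_force: [0.4, 0.2, 0.6]
gripper_width: 34.1
grasp_force: 0.0
```

```bash
python3 bar.py 9; python3 chk.py 10
```

```text
24.2833 [ 465.3 -113.9  175.8] 34.07408267268246 [-0.1 -1.   0. ]
tab top 423 [[-116.62084218926924, -107.30144738500854, -98.88183924833675], [-6.065230466538347, 0.2291936914069152, 5.960640119825922]]
post top 334 [[-36.99794591965686, -30.573283728161766, -23.529967878343417], [-7.148719125138776, -0.5708154573557793, 5.973818897217782]]
bar@-60 170 [[-62.72168823285762, -60.29912250850714, -57.21087133049527], [-8.595565375623904, -0.12713690033242933, 7.546225978542642]]
bar@-45 157 [[-47.99187963504989, -44.9272187045779, -42.430272931128776], [-7.623085101515803, -0.0341560517510344, 7.64129214797511]]
bar@0 159 [[-2.9835966270017074, -0.15383918824515827, 2.992921323281005], [-8.921445267741982, -0.48476416127378064, 7.208434523275542]]
bar@20 149 [[17.121615399190347, 19.92534904614492, 22.959879090298305], [-8.877141023461535, -1.1060152353562966, 7.3530738120458885]]
bar@50 0 
block 480 [[-89.68864775070132, -80.17684265909259, -70.15941189504755], [11.09284441666537, 17.962264356380224, 25.132021945465343]]
24.3333 [ 465.83 -113.94  175.83] 34.07053913143284 [-0.14 -0.99  0.  ]
cap 728 median [ 596.44 -132.36   88.69] plane slopes deg [-0.77 -3.06] 85.17275533284987
body top 855 median [ 592.85 -139.19   53.43] plane slopes deg [0.95 0.08] 53.45575505813224
rim 632 median [ 593.85 -119.26   36.7 ] plane slopes deg [-0.13  0.09] 36.64555765018904
plate 3177 median [ 588.47 -137.51    8.66] plane slopes deg [-0.08  0.  ] 8.644393911454175
table 62346 median [ 477.82 -113.06    0.76] plane slopes deg [-0.06  0.01] 0.6429569812214059
```

View pics/w10.png

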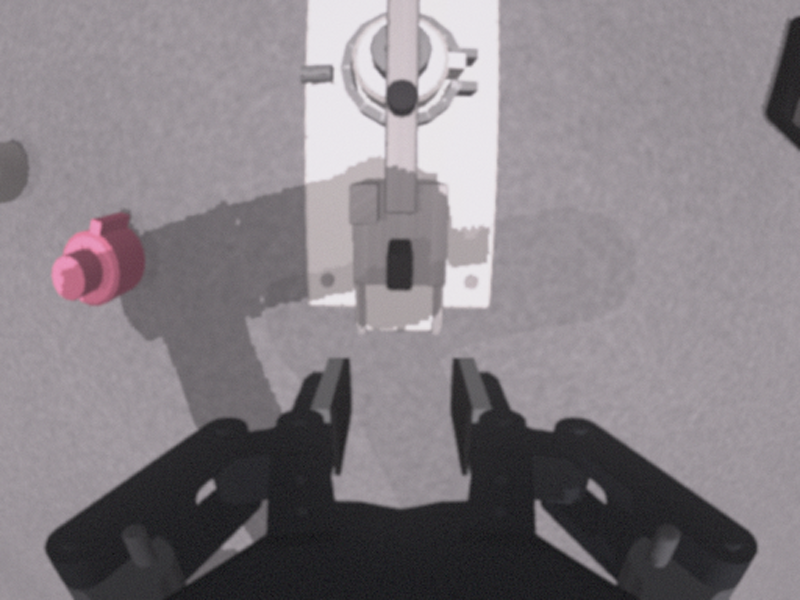

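The picture shows the cartridge seated with its rib in the notch at (455,70). The bar is closed with its post at (402,97), and the keeper is home with its tab at (400,265): measured tab x -107.7, block -90 to -70. I'm handing in.

```bash
python3 -c "
from bench import *
print(job_done())"
```

```text
the job is handed in; nothing more can be done
None
```

I handed the job in at about 24 s: the cartridge is seated upright with its rib in the notch, the bar is closed over it, and the keeper is home, locking the bar. The final depth measurements agree with this. I did not touch the tub, spray bottle, iron or brush.

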